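# Slide a specimen carrier under the height gauge

### The job

Push the flat metal specimen carrier along the bench, lining it up with the channel of the height gauge and sliding it in under the low bridge until its front edge rests against the stop at the channel's end; then take the hand away. Only push the carrier, gently, with the fingers: do not pinch or lift it, and do not touch the round mount it carries, which must ride upright in its pocket without hitting the bridge. Leave the loose ring and the loose mount beside the gauge where they are.

Things in the scene. Friction and masses are not known exactly. Their poses are not given: they have to be found in the camera images.
- carrier: Loose flat bare-aluminium block, 90 (its x) x 60 (y) x 14 mm high, about 0.35 kg. Origin: centre of its underside. +x points to its front, the pocket end, which enters the gauge first; the rear half is solid with two dark screw heads. Its sides are plain and upright. Starts before the channel's mouth, pointing roughly in, but up to 30 mm and 20 degrees out of line.
- mount: Round ochre resin specimen mount, 38 mm diameter x 18 mm high, standing loose in the carrier's pocket with 1.5 to 3 mm of play; its top is 24 mm above the bench. Origin: centre of its underside. It starts upright, z axis up.
- gauge: Height gauge fixed to the bench. Origin: on the bench under the middle of its bridge; +x: the way the carrier slides in. Channel 66 mm wide (y = -33 to 33) between guides 16 mm high from x = -40 mm to the stop; the guides flare to a mouth about 85 mm wide at x = -60. Dark bridge over x = -14 to 14: underside 28 mm up, top 39, dial on it to 53. Feet out to y = -59 and 59.
- bystander_ring: Loose flat metal stage ring, 50 mm diameter x 8 mm, lying beside the gauge on the far side from the robot; leave it. Origin: centre of its underside.
- bystander_mount: Loose black round specimen mount, 30 mm diameter x 21 mm, standing beside the gauge on the robot's side; leave it. Origin: centre of its underside. Tall furniture stands to the left of and nearer than the work (a press stand in front of the robot, a drawer cabinet left of the gauge): cross at 0.4 m or higher, then come down over the carrier.
- carrier_pocket (a point): Centre of the floor of the carrier's pocket, 20 mm ahead of the carrier's origin and 6 mm above its underside. The pocket is 41 mm long, 44 mm wide, 8 mm deep.
- gauge_stop (a point): Middle of the stop's face at the end of the channel, at x = 25 mm in the gauge's frame, 8 mm above the bench (the stop is 16 mm high). With the carrier against it, the carrier's origin is at x = -20 mm and its rear edge at x = -65 mm, outside the mouth, the mount under the bridge.

How it is judged (in metres and radians):
At the end, for the whole second after the job is handed in: The carrier lies flat in the gauge's channel, its front edge within 3.5 mm of the stop, straight in the guides; the mount stands upright on its pocket floor under the bridge (within 8 mm along the channel); all is at rest and the two bystanders are within 10 mm of where they stood (x of carrier in the frame of gauge between -0.0235 and -0.017 m and y of carrier in the frame of gauge between -0.005 and 0.005 m and x of mount in the frame of gauge between -0.008 and 0.008 m and z of mount in the frame of carrier between 0.004 and 0.008 m and angle between the x axis of carrier and the x axis of gauge, either way round below 0.12 rad and angle between carrier's own z axis and vertical below 0.04 rad and angle between mount's own z axis and vertical below 0.06 rad and linear speed of each of carrier, mount below 0.01 m/s and distance of each of bystander_ring, bystander_mount from where it was at the start of the episode below 0.01 m); the robot touches nothing.
It fails at once if the carrier is lifted more than 6 mm off the bench or tipped by more than 8 degrees (height (world z) of carrier above 0.006 m or angle between carrier's own z axis and vertical above 0.14 rad).
It fails at once if the mount is tipped by more than 11 degrees or leaves its pocket (angle between mount's own z axis and vertical above 0.2 rad or z of mount in the frame of carrier above 0.01 m or distance between mount and carrier above 0.032 m).
It fails at once if the robot touches the mount, or the mount hits the gauge (contact force between any of the arm, the fingers and mount above 0.3 N or contact force between mount and gauge above 0.5 N).
It fails at once if the carrier is pinched or pushed with more than 30 N (contact force between the fingers and carrier above 30 N).
It fails at once if a bystander is moved by more than 15 mm (distance of any of bystander_ring, bystander_mount from where it was at the start of the episode above 0.015 m).
It also fails if it takes over 72 s, if anything falls off the work surface, if the arm or the gripper's body presses on something with over 40 N, if the wrist force passes 120 N, or if a joint passes its speed limit or range.

### The arm

A 6-joint arm with a two-finger parallel gripper is mounted at the origin on the work surface; the furniture and walls round the work are solid. World frame = base frame: x ahead of the robot, y to its left, z up, the work surface at z = 0. Lengths are in m, angles in degrees, forces in N, time in s.
With the tool pointing down it reaches from about 0.25 to 0.725 m from the base axis. Payload 9.7 kg.
Tool frame: the origin (TCP) lies at the very end of the fingers, on their centre line; the grasp point (between the pads) lies grasp_offset behind it (grasp_offset is the distance from the TCP to the grasp point, in m); z points along the fingers, y is the line along which they close (so a half turn about z gives the same grasp; the last joint's range is limited). The gripper opens to 85 mm and grips with 20 to 120 N. Pads are 22 mm wide; open, the fingers measure 114 mm over their backs; the gripper's body (76 mm by 85 mm) begins 54 mm behind the grasp point. The pads swing forward as they close: fully open they stand 13 mm farther back than shut.
Start: joints at [73.854, 4.979, 10.078, 95.1, 0, 90], TCP at [0.153, 0.528, 0.202] pointing down, gripper open.
Joint ranges: [-179.16, 179.16], [-48.56, 103.87], [-65.8, 70.77], [-126.05, 130.52], [-82.76, 87.17], [-180, 180]. Speed limits (degrees/s): [127.2, 127.2, 147.25, 180, 180, 180].

### API

Orientations are given as [roll, pitch, yaw] about the fixed x, y, z axes, in that order (R = Rz(yaw) Ry(pitch) Rx(roll)).
In Python, from workcell import get_obs, camera, calibration, job_done, recognise, cut_out, mark_of, grasp_offset gives the robot as it stands.
- The arm moves only by the tool servo_tool, never from a script. Its argument "moves" is a list of rows, each a list of 3 entries, a list of its own where there are three numbers: the turn, a rotation vector about the tool's x, y, z in degrees, then the shift along the tool's x, y, z in m, then the opening in per cent of the stroke, from 0 (shut) to 100 (fully open). In form: [[[ax, ay, az], [x, y, z], claw], ...]. A call has 1 to 12 rows; each row shifts and turns the commanded pose from where the row before left it, along the tool's axes as they then stand; what a row does not reach is not made up. A row lasts 1/10 s, in which the tool goes at most 50 mm and 8.59 degrees, less where a joint would pass 70% of its speed; a pose out of reach is approached as far as the arm can. A call is refused whole if a number of a shift passes 0.05 or a number of a turn 8.59, either way. A call with a gripper value outside its range is refused whole. The fingers move at their own pace and stop on an object; "force" is the grip in N (left out, the last holds). Time passes only in rows, so rows that do not move let the fingers close. It gives the time, the measured TCP pose, the force, the opening and the grip force at its end, in the units of the state.
- get_obs(): the state, without advancing time (a new reading comes with each control period).
- camera(name): name is "side" or "top"; returns (picture, depth): 384x512x3 uint8, red, green, blue; 384x512 float32, m along the optical axis (not along the pixel's ray), 0 where there is no reading.
- calibration(name): a dict with "camera_matrix" (3x3 intrinsics, pixels), "R" (3x3) and "t" (3): a world point X has camera coordinates R X + t. Camera axes: x right, y down, z forward; pixel columns grow to the right and rows downward; lengths in m; the calibration is good to about 2 mm. A picture is of the moment at which its call begins. calibration takes no time and is no camera call.
- job_done(): hands the job in; it is judged then, once.
Trained networks look in the newest picture that a camera, given by its name, has taken for a name from the list of things; names that differ only in an ending like _2 or _b are one class to them, and where a whole thing is asked for, a point or a joint stands for the part that bears it (a point fixed in the world has none). Each returns a list of dicts, best first, with "score" (0 to 1); they miss things now and then, are a little off and sometimes report something else, mostly with a low value. They report only what shows in the picture. A call takes as long as a camera call.
- recognise(name, camera): "xyz" ([x, y, z] in m, in the coordinates of the camera as it stood for that picture, good to about 4 mm: the middle of the surface that is visible of it).
- cut_out(name, camera): "mask" (384x512 bool, what is visible of it).
- mark_of(name, camera): "xyz" ([x, y, z] in m, in the coordinates of the camera as it stood for that picture, good to about 4 mm: a listed point, or the origin of a listed thing).
The state is a dict: "time": time; "q": joint angles; "qd": joint speeds; "joint_efforts": joint torques, N m; "ee_pos": TCP position; "tcp_rot": TCP orientation; "wrist_force": force on the tool from outside, world axes, zero at the start; "torque": the same for the moment, N m; "opening": finger opening in m; "grasp_force": force on a finger pad.
Only numpy, scipy, OpenCV 4.12 (cv2) and the standard library are available. Lean on these libraries where they do the work, as an engineer would, in place of code of your own. Each camera call takes 0.05 s, during which the arm holds its last target. There are 200 camera calls.

## Working session

There is one attempt and no reset: what is moved stays moved. The work goes in short steps, Python scripts to look and compute and a tool call to move; the robot and the scene stay as the last step left them, time stands still between calls to the robot, and variables do not carry over. Pictures are saved under pics/ and viewed, at most 10 in all, crops included, and the job is handed in when it is done.

Besides the shell and the picture viewer there is one more tool, called after "Request:" by a JSON object that holds its "method" and its "body", one argument or row to a line. servo_tool: Moves the arm, as the interface text tells. Its arguments: {"type":"object","properties":{"moves":{"type":"array"},"force":{"type":"number"}},"required":["moves"]}

```bash
mkdir -p pics; ls; python3 - <<'E'
from workcell import *
import numpy as np,cv2
o=get_obs();print(o['time'],o['ee_pos'],o['tcp_rot'],o['opening'],grasp_offset)
for c in ['top','side']:
    p,d=camera(c);cv2.imwrite(f'pics/{c}0.png',p[:,:,::-1]);k=calibration(c);R=np.array(k['R']);t=np.array(k['t'])
    print(c,'cam at',-R.T@t)
    np.savez(f'{c}0.npz',p=p,d=d)
    for n in ['carrier','mount','gauge','gauge_stop','carrier_pocket','bystander_ring','bystander_mount']:
        for r in mark_of(n,c)[:2]: print(n,round(r['score'],2),np.round(R.T@(np.array(r['xyz'])-t),4))
E
```

```text
pics
0.0 [0.15286831 0.52805565 0.2009957 ] [-1.79926704e+02  2.89419712e-04  1.63855390e+02] 0.08531411638738957 0.0187
top cam at [ 0.34404063 -0.12965594  0.89629885]
carrier 0.75 [ 0.4619 -0.1782 -0.0016]
mount 0.59 [ 0.4683 -0.1605  0.0067]
gauge 0.87 [ 0.5102 -0.0385 -0.0032]
gauge_stop 0.8 [ 0.5217 -0.0132  0.0063]
carrier_pocket 0.93 [ 0.4692 -0.1636  0.0093]
bystander_ring 0.53 [ 0.6005 -0.0982 -0.0008]
bystander_mount 0.7 [ 0.4211 -0.0091 -0.0014]
side cam at [ 0.19961909 -0.66549548  0.63279907]
carrier 0.87 [ 0.4577 -0.1825 -0.0007]
mount 0.82 [ 0.4626 -0.1621  0.0026]
gauge 0.56 [ 5.091e-01 -4.160e-02 -4.000e-04]
gauge_stop 0.74 [ 0.5185 -0.0176  0.0043]
gauge_stop 0.37 [ 0.51   -0.0413 -0.0007]
carrier_pocket 0.68 [ 0.4634 -0.1625  0.0035]
bystander_ring 0.59 [ 0.6037 -0.1023 -0.0012]
bystander_mount 0.52 [ 4.219e-01 -1.040e-02 -2.000e-04]
```

View pics/top0.png

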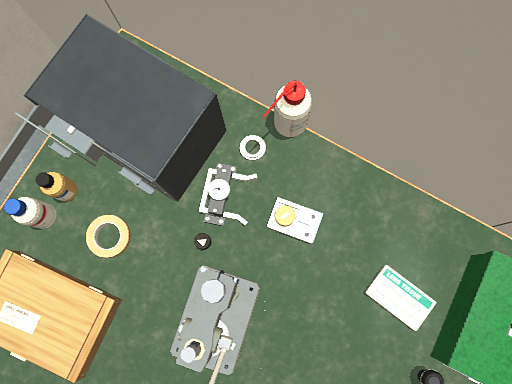

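View pics/side0.png

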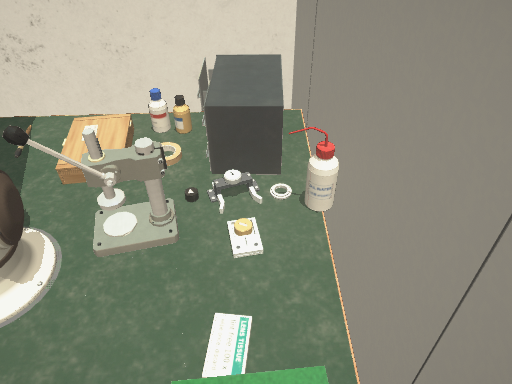

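The top view shows the carrier at about (295,220) with its mount at (285,216). The gauge is at (217,190), mouth facing right, with the ring at (253,148) and the black mount at (202,241). Next I rectify the area to measure it.

```bash
cat > h.py <<'E'
from workcell import *
import numpy as np,cv2
def cal(c):
    k=calibration(c);return np.array(k['camera_matrix']),np.array(k['R']),np.array(k['t'])
def ortho(p,c,z,x0,x1,y0,y1,s=4000.):
    # picture: up = +x world, left = +y world ; col=(y1-y)*s,row=(x1-x)*s
    K,R,t=cal(c)
    w=int((y1-y0)*s);h=int((x1-x0)*s)
    v,u=np.mgrid[0:h,0:w]
    X=np.stack([x1-v/s,y1-u/s,np.full(u.shape,z)],-1)@R.T+t
    q=X@K.T;m=(q[...,:2]/q[...,2:]).astype(np.float32)
    return cv2.remap(p,m[...,0],m[...,1],cv2.INTER_CUBIC)
def unproj_plane(uv,c,z):
    K,R,t=cal(c);uv=np.atleast_2d(uv).astype(float)
    r=np.c_[uv,np.ones(len(uv))]@np.linalg.inv(K).T@R;C=-R.T@t
    return C+r*((z-C[2])/r[:,2])[:,None]
E
python3 - <<'E'
from h import *
K,R,t=cal('top');print(K[0,0])
p=np.load('top0.npz')['p'];d=np.load('top0.npz')['d']
o=ortho(p,'top',0.015,0.40,0.63,-0.24,0.03,2600);cv2.imwrite('pics/o1.png',o[:,:,::-1])
camera('top')
for n in ['carrier','gauge']:
    r=cut_out(n,'top');print(n,[(x['score'],x['mask'].sum()) for x in r])
    m=r[0]['mask'].astype(np.uint8)
    c=max(cv2.findContours(m,0,2)[0],key=cv2.contourArea)[:,0]
    X=unproj_plane(c,'top',0.014)[:,:2]
    print(cv2.minAreaRect((X*1000).astype(np.float32)))
E
```

```text
475.84841129603933
carrier [(0.78, np.int64(1230)), (0.42, np.int64(299))]
((459.2303771972656, -178.31460571289062), (91.51309967041016, 62.91400146484375), 68.89031982421875)
gauge [(0.84, np.int64(1593))]
((508.3983459472656, -51.15968704223633), (89.7884750366211, 114.70439147949219), 77.83427429199219)
```

View pics/o1.png

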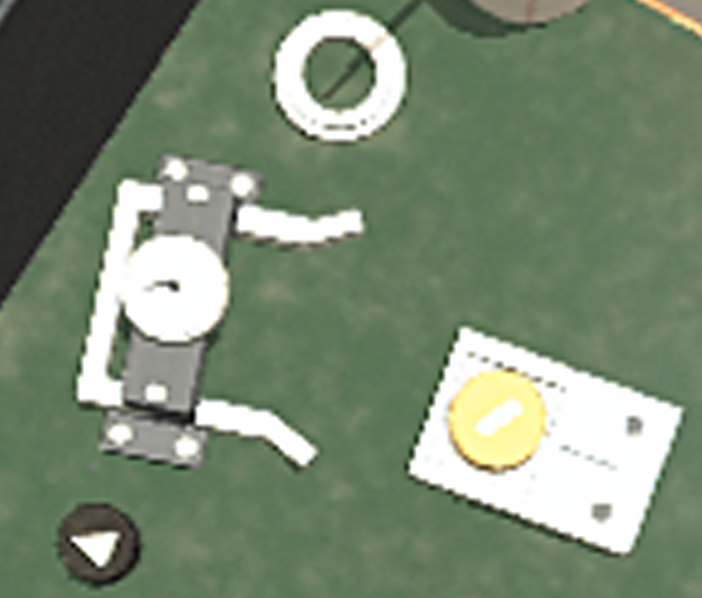

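```bash
python3 - <<'E'
from h import *
K,R,t=cal('top');d=np.load('top0.npz')['d']
v,u=np.mgrid[0:384,0:512];C=np.stack([(u-K[0,2])/K[0,0]*d,(v-K[1,2])/K[1,1]*d,d],-1)
W=((C-t)@R)
ok=d>0
for z0,z1 in [(.03,.1),(.1,.2),(.2,.3),(.3,.5)]:
    print(z0,z1)
    for xl in np.arange(.1,.5,.04):
        m=ok&(W[...,2]>z0)&(W[...,2]<z1)&(W[...,0]>xl)&(W[...,0]<xl+.04)&(W[...,1]<.12)&(W[...,1]>-.3)
        if m.sum()>3: y=W[...,1][m];print(' x%.2f'%xl,m.sum(),y.min().round(3),y.max().round(3))
# gauge/carrier point fits with depth
p=np.load('top0.npz')['p']
m=ok&(W[...,2]>.009)&(W[...,2]<.02)&(abs(W[...,0]-.46)<.07)&(abs(W[...,1]+.18)<.07)
print(m.sum(),cv2.minAreaRect((W[m][:,:2]*1000).astype(np.float32)),np.median(W[m][:,2]))
print(get_obs()['time'])
E
```

```text
0.03 0.1
 x0.22 5 -0.047 -0.042
 x0.30 22 -0.076 -0.066
 x0.46 329 -0.054 0.051
0.1 0.2
 x0.22 705 -0.081 0.001
 x0.26 1119 -0.076 0.003
 x0.30 690 -0.08 -0.021
 x0.34 433 -0.084 -0.027
 x0.46 72 0.041 0.053
0.2 0.3
 x0.18 44 -0.058 -0.049
 x0.22 378 -0.064 -0.006
 x0.26 121 -0.054 -0.014
 x0.30 356 -0.067 -0.027
 x0.34 118 -0.075 -0.032
0.3 0.5
1066 ((460.4918518066406, -178.93429565429688), (90.0042495727539, 60.58293533325195), 69.48797607421875) 0.013941515780349467
0.95
```

Request:
{"method": "servo_tool", "body": {
  "moves": [
    [[0,0,0],[0,0,-0.04],35],
    [[0,0,0],[0,0,-0.04],35],
    [[0,0,0],[0,0,-0.04],35],
    [[0,0,0],[0,0,-0.04],35],
    [[0,0,0],[0,0,-0.04],35],
    [[0,0,0],[0,0,-0.02],35]
  ],
  "force": 20
}}

```text
time: 1.55
ee_pos: [0.1528, 0.528, 0.424]
tcp_rot: [179.8, 0.0, 163.9]
wrist_force: [0.5, 0.7, 0.1]
opening: 0.0299
grasp_force: 0.0
```

Request:
{"method": "servo_tool", "body": {
  "moves": [
    [[0,0,0],[-0.0219,-0.0299,0],35],
    [[0,0,0],[-0.0219,-0.0299,0],35],
    [[0,0,0],[-0.0219,-0.0299,0],35],
    [[0,0,0],[-0.0219,-0.0299,0],35],
    [[0,0,0],[-0.0219,-0.0299,0],35],
    [[0,0,0],[-0.0219,-0.0299,0],35],
    [[0,0,0],[-0.0219,-0.0299,0],35],
    [[0,0,0],[-0.0219,-0.0299,0],35],
    [[0,0,0],[-0.0219,-0.0299,0],35],
    [[0,0,0],[-0.0219,-0.0299,0],35]
  ]
}}

```text
time: 2.55
ee_pos: [0.2802, 0.1788, 0.4211]
tcp_rot: [180.0, 0.0, 163.9]
wrist_force: [0.6, 1.1, 0.2]
opening: 0.0301
grasp_force: 0.0
```

Request:
{"method": "servo_tool", "body": {
  "moves": [
    [[0,0,0],[-0.0219,-0.0299,0],35],
    [[0,0,0],[-0.0219,-0.0299,0],35],
    [[0,0,0],[-0.0219,-0.0299,0],35],
    [[0,0,0],[-0.0219,-0.0299,0],35],
    [[0,0,0],[-0.0219,-0.0299,0],35],
    [[0,0,0],[-0.0219,-0.0299,0],35],
    [[0,0,0],[-0.0219,-0.0299,0],35],
    [[0,0,0],[-0.0219,-0.0299,0],35],
    [[0,0,0],[-0.0219,-0.0299,0],35],
    [[0,0,0],[-0.0219,-0.0299,0],35],
    [[0,0,4.4],[0,0,0],35],
    [[0,0,0],[0,0,0],35]
  ]
}}

```text
time: 3.75
ee_pos: [0.4076, -0.1687, 0.4204]
tcp_rot: [180.0, -0.1, 159.3]
wrist_force: [0.1, -0.4, -0.1]
opening: 0.0295
grasp_force: 0.0
```

Request:
{"method": "servo_tool", "body": {
  "moves": [
    [[0,0,0],[0,0,0.04],35],
    [[0,0,0],[0,0,0.04],35],
    [[0,0,0],[0,0,0.04],35],
    [[0,0,0],[0,0,0.04],35],
    [[0,0,0],[0,0,0.04],35],
    [[0,0,0],[0,0,0.04],35],
    [[0,0,0],[0,0,0.04],35],
    [[0,0,0],[0,0,0.04],35],
    [[0,0,0],[0,0,0.04],35],
    [[0,0,0],[0,0,0.03],35],
    [[0,0,0],[0,0,0.01],35],
    [[0,0,0],[0,0,0],35]
  ]
}}

```text
time: 4.95
ee_pos: [0.4068, -0.1672, 0.0206]
tcp_rot: [180.0, -0.1, 159.6]
wrist_force: [-0.8, 0.6, 0.0]
opening: 0.0303
grasp_force: 0.0
```

```bash
python3 - <<'E'
from h import *
p,d=camera('side');cv2.imwrite('pics/s1.png',cv2.resize(p[130:300,80:330],None,fx=3,fy=3,interpolation=2)[:,:,::-1])
print(get_obs()['ee_pos'],get_obs()['wrist_force'])
E
```

```text
[ 0.40770972 -0.16763952  0.02196333] [0.25038286 0.04817613 0.38980859]
```

View pics/s1.png

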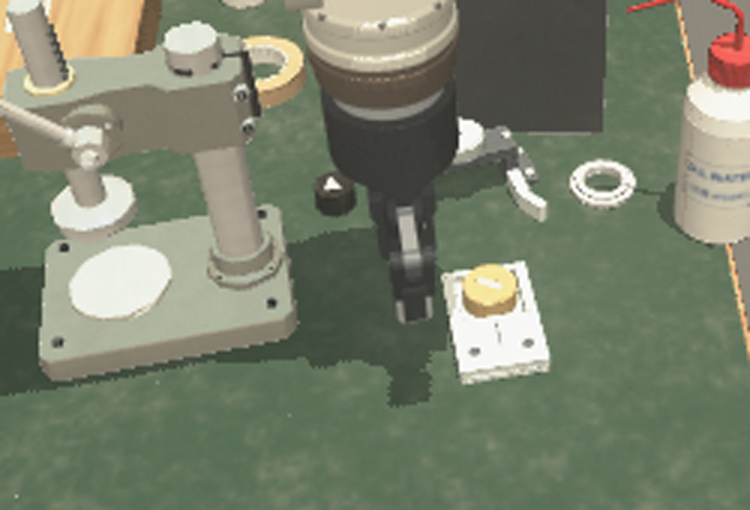

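Request:
{"method": "servo_tool", "body": {
  "moves": [
    [[0,0,0],[0,0,0.009],35],
    [[0,0,0],[0,0,0.008],35],
    [[0,0,0],[0,0,0],35],
    [[0,0,0],[-0.003,0,0],35],
    [[0,0,0],[-0.003,0,0],35],
    [[0,0,0],[-0.002,0,0],35],
    [[0,0,0],[-0.002,0,0],35],
    [[0,0,0],[-0.0015,0,0],35],
    [[0,0,0],[-0.001,0,0],35],
    [[0,0,0],[0,0,0],35]
  ]
}}

```text
time: 6.0
ee_pos: [0.4192, -0.1723, 0.0039]
tcp_rot: [180.0, -0.0, 159.5]
wrist_force: [-0.3, 0.3, -0.1]
opening: 0.0295
grasp_force: 0.0
```

Request:
{"method": "servo_tool", "body": {
  "moves": [
    [[0,0,-0.7],[-0.0019,-0.0004,0],35],
    [[0,0,-0.7],[-0.0019,-0.0004,0],35],
    [[0,0,-0.7],[-0.0019,-0.0004,0],35],
    [[0,0,-0.7],[-0.0019,-0.0004,0],35],
    [[0,0,-0.7],[-0.0019,-0.0004,0],35],
    [[0,0,-0.7],[-0.0019,-0.0004,0],35]
  ]
}}

```text
time: 6.6
ee_pos: [0.4293, -0.1783, 0.0039]
tcp_rot: [180.0, -0.0, 163.7]
wrist_force: [0.2, -0.4, 0.2]
opening: 0.0298
grasp_force: 0.0
```

Request:
{"method": "servo_tool", "body": {
  "moves": [
    [[0,0,-0.7],[-0.0019,-0.0004,0],35],
    [[0,0,-0.7],[-0.0019,-0.0004,0],35],
    [[0,0,-0.7],[-0.0019,-0.0004,0],35],
    [[0,0,-0.7],[-0.0019,-0.0004,0],35],
    [[0,0,-0.7],[-0.0019,-0.0004,0],35],
    [[0,0,-0.7],[-0.0019,-0.0004,0],35],
    [[0,0,0],[0,0,0],35]
  ]
}}

```text
time: 7.3
ee_pos: [0.4397, -0.1835, 0.0039]
tcp_rot: [-180.0, 0.0, 167.9]
wrist_force: [0.1, -0.0, -0.8]
opening: 0.0301
grasp_force: 0.0
```

```bash
cat >> h.py <<'E'
def meas(x,y,r=.07):
    K,R,t=cal('top');p,d=camera('top')
    v,u=np.mgrid[0:384,0:512];C=np.stack([(u-K[0,2])/K[0,0]*d,(v-K[1,2])/K[1,1]*d,d],-1)
    W=((C-t)@R)
    m=(d>0)&(W[...,2]>.009)&(W[...,2]<.02)&(abs(W[...,0]-x)<r)&(abs(W[...,1]-y)<r)
    m=cv2.morphologyEx(m.astype(np.uint8),cv2.MORPH_OPEN,np.ones((3,3)))>0
    print(m.sum(),cv2.minAreaRect((W[m][:,:2]*1000).astype(np.float32)))
    return p
E
python3 - <<'E'
from h import *
o=get_obs();print(o['ee_pos'],o['tcp_rot'],o['wrist_force'])
p=meas(.482,-.183,.062)
o=ortho(p,'top',0.015,0.38,0.63,-0.26,0.03,2400);cv2.imwrite('pics/o2.png',o[:,:,::-1])
E
```

```text
[ 0.43974958 -0.18346768  0.00394044] [-1.79998170e+02  3.19606667e-03  1.67885790e+02] [ 0.05355818 -0.02773148 -0.78970819]
0 ((0.0, 0.0), (0.0, 0.0), 0.0)
```

View pics/o2.png

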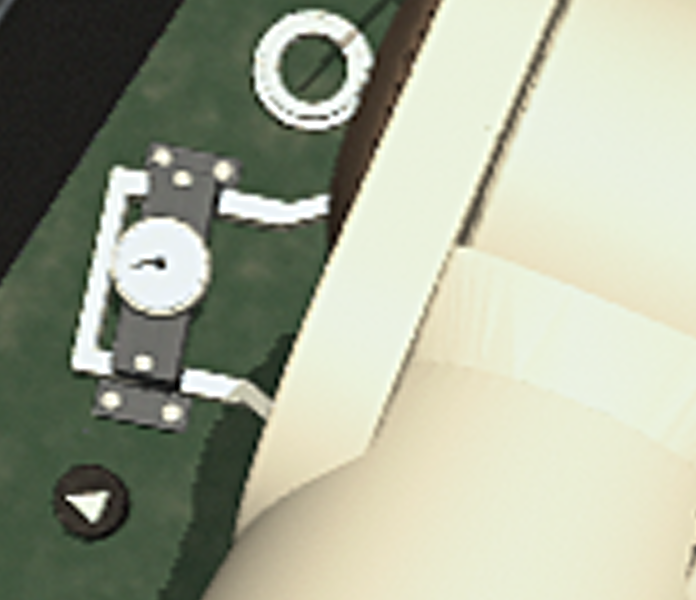

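Request:
{"method": "servo_tool", "body": {
  "moves": [
    [[0,0,0],[0.005,0,0],35],
    [[0,0,0],[0.01,0,0],35],
    [[0,0,0],[0.01,0,0],35],
    [[0,0,0],[0,0,-0.03],35],
    [[0,0,0],[0,0,-0.04],35],
    [[0,0,0],[0,0,-0.04],35],
    [[0,0,0],[0,0,0],35]
  ]
}}

```text
time: 8.05
ee_pos: [0.4164, -0.1789, 0.1194]
tcp_rot: [-179.9, 0.4, 167.8]
wrist_force: [-0.3, 0.3, 0.4]
opening: 0.0295
grasp_force: 0.0
```

```bash
sed -i "s/def meas(x,y,r=.07)/def meas(x,y,r=.07,c='top')/; s/cal('top');p,d=camera('top')/cal(c);p,d=camera(c)/" h.py
python3 - <<'E'
from h import *
o=get_obs();print(o['q'],o['ee_pos'],o['tcp_rot'])
meas(.482,-.183,.062,'side')
K,R,t=cal('side')
for n in ['carrier','carrier_pocket','mount']:
    for r in mark_of(n,'side')[:1]: print(n,round(r['score'],2),np.round(R.T@(np.array(r['xyz'])-t),4))
E
```

```text
[-2.32456650e+01 -9.64326946e+00 -1.31700412e+01  8.60300766e+01
 -5.09747001e-04 -1.10873694e+01] [ 0.41642251 -0.17887495  0.11939533] [-179.91427758    0.43478203  167.84202766]
701 ((458.5020446777344, -182.54087829589844), (90.42143249511719, 60.44590377807617), 70.74041748046875)
carrier 0.67 [ 0.4561 -0.1856 -0.0022]
carrier_pocket 0.74 [ 0.4648 -0.1654  0.0061]
mount 0.79 [ 0.4629 -0.1617  0.0024]
```

```bash
python3 - <<'E'
from h import *
K,R,t=cal('side');d=np.load('side0.npz')['d']
v,u=np.mgrid[0:384,0:512]
def W_(d): return (np.stack([(u-K[0,2])/K[0,0]*d,(v-K[1,2])/K[1,1]*d,d],-1)-t)@R
W=W_(d)
m=(d>0)&(W[...,2]>.009)&(W[...,2]<.02)&(abs(W[...,0]-.46)<.062)&(abs(W[...,1]+.18)<.062)
m=cv2.morphologyEx(m.astype(np.uint8),2,np.ones((3,3)))>0
print(m.sum(),cv2.minAreaRect((W[m][:,:2]*1000).astype(np.float32)))
p,d=camera('side');W=W_(d)
# finger cloud near the tip now: TCP z .119
m=(d>0)&(W[...,2]>.06)&(W[...,2]<.20)&(abs(W[...,0]-.416)<.06)&(abs(W[...,1]+.179)<.06)
for z in np.arange(.1,.2,.008):
    k=m&(abs(W[...,2]-z)<.004)
    if k.sum()>2: print(round(z,3),k.sum(),W[k].min(0).round(3),W[k].max(0).round(3))
cv2.imwrite('pics/s2.png',cv2.resize(p[130:300,150:330],None,fx=4,fy=3.5,interpolation=2)[:,:,::-1])
E
```

```text
719 ((458.867431640625, -181.47467041015625), (91.13048553466797, 60.10337829589844), 69.42001342773438)
0.14 5 [ 0.402 -0.199  0.142] [ 0.42  -0.162  0.144]
0.148 33 [ 0.399 -0.207  0.144] [ 0.42  -0.156  0.152]
0.156 53 [ 0.399 -0.209  0.152] [ 0.421 -0.157  0.16 ]
0.164 57 [ 0.399 -0.21   0.16 ] [ 0.42  -0.159  0.168]
0.172 38 [ 0.399 -0.209  0.168] [ 0.414 -0.155  0.175]
0.18 6 [ 0.398 -0.198  0.176] [ 0.408 -0.157  0.183]
0.188 25 [ 0.393 -0.226  0.186] [ 0.415 -0.153  0.192]
0.196 72 [ 0.392 -0.229  0.192] [ 0.416 -0.153  0.2  ]
```

View pics/s2.png

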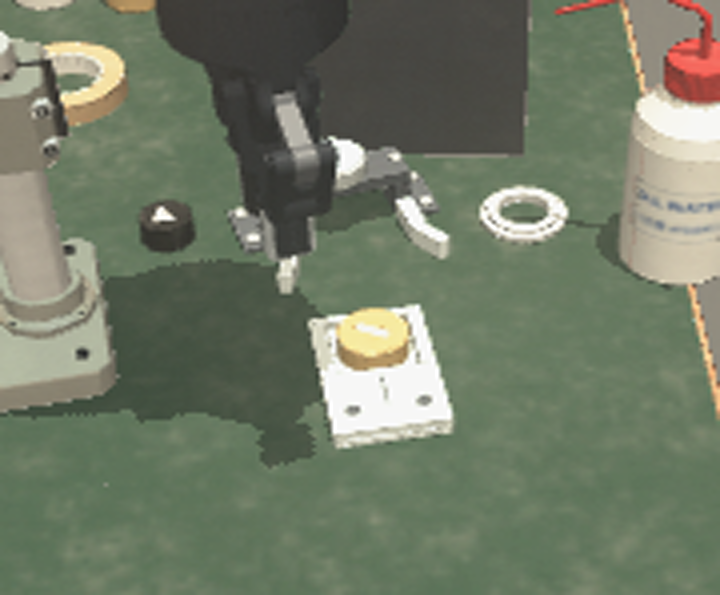

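Request:
{"method": "servo_tool", "body": {
  "moves": [
    [[0,0,0],[0,0,0],0],
    [[0,0,0],[0,0,0],0],
    [[0,0,0],[0,0,0],0],
    [[0,0,0],[0,0,0],0],
    [[0,0,0],[0,0,0],0]
  ]
}}

```text
time: 8.8
ee_pos: [0.4151, -0.1781, 0.1139]
tcp_rot: [-180.0, -0.0, 167.9]
wrist_force: [1.3, -0.0, -0.7]
opening: -0.0003
grasp_force: 0.0
```

```bash
python3 - <<'E'
from h import *
K,R,t=cal('side')
v,u=np.mgrid[0:384,0:512]
print(get_obs()['ee_pos'],get_obs()['opening'])
p,d=camera('side');W=(np.stack([(u-K[0,2])/K[0,0]*d,(v-K[1,2])/K[1,1]*d,d],-1)-t)@R
m=(d>0)&(W[...,2]>.06)&(W[...,2]<.20)&(abs(W[...,0]-.416)<.06)&(abs(W[...,1]+.179)<.06)
for z in np.arange(.1,.2,.008):
    k=m&(abs(W[...,2]-z)<.004)
    if k.sum()>2: print(round(z,3),k.sum(),W[k].min(0).round(3),W[k].max(0).round(3))
# expected pixels of the TCP
X=R@get_obs()['ee_pos']+t;q=K@X;print('tcp px',q[:2]/q[2])
k=m&(W[...,2]<.16);print(u[k].min(),u[k].max(),v[k].min(),v[k].max())
E
```

```text
[ 0.4150884  -0.17811994  0.11387227] -0.0003229363533323755
0.14 4 [ 0.407 -0.186  0.143] [ 0.418 -0.183  0.144]
0.148 20 [ 0.404 -0.192  0.145] [ 0.423 -0.172  0.152]
0.156 48 [ 0.403 -0.194  0.152] [ 0.424 -0.175  0.16 ]
0.164 45 [ 0.403 -0.194  0.16 ] [ 0.424 -0.169  0.168]
0.172 35 [ 0.403 -0.194  0.168] [ 0.418 -0.173  0.176]
0.188 21 [ 0.398 -0.211  0.185] [ 0.417 -0.168  0.192]
0.196 35 [ 0.396 -0.215  0.192] [ 0.419 -0.15   0.2  ]
tcp px [220.87179961 206.71027918]
213 226 189 198
```

```bash
python3 - <<'E'
from h import *
K,R,t=cal('side')
v,u=np.mgrid[0:384,0:512]
p,d=camera('side');W=(np.stack([(u-K[0,2])/K[0,0]*d,(v-K[1,2])/K[1,1]*d,d],-1)-t)@R
for c in (216,219,222): 
  for r in range(186,214,2): print(c,r,p[r,c],W[r,c].round(3))
E
```

```text
216 186 [53 54 51] [ 0.396 -0.21   0.198]
216 188 [77 77 71] [ 0.407 -0.183  0.168]
216 190 [121 121 112] [ 0.407 -0.183  0.163]
216 192 [122 121 113] [ 0.406 -0.183  0.159]
216 194 [145 144 135] [ 0.406 -0.182  0.153]
216 196 [145 144 135] [ 0.405 -0.184  0.151]
216 198 [142 142 133] [ 0.405 -0.184  0.145]
216 200 [88 87 83] [ 0.461 -0.05   0.005]
216 202 [103 120  96] [ 0.461 -0.051 -0.001]
216 204 [ 97 117  92] [ 0.458 -0.057 -0.001]
216 206 [78 87 72] [ 0.454 -0.064  0.001]
216 208 [76 87 71] [ 0.451 -0.069  0.   ]
216 210 [75 86 71] [ 0.448 -0.074 -0.   ]
216 212 [74 85 69] [ 0.445 -0.082  0.002]
219 186 [55 56 52] [ 0.4   -0.213  0.198]
219 188 [59 61 57] [ 0.409 -0.191  0.173]
219 190 [59 60 56] [ 0.408 -0.192  0.17 ]
219 192 [58 59 56] [ 0.408 -0.191  0.164]
219 194 [59 60 56] [ 0.408 -0.192  0.16 ]
219 196 [58 59 55] [ 0.408 -0.192  0.155]
219 198 [226 230 219] [ 0.465 -0.059  0.016]
219 200 [216 214 192] [ 0.462 -0.065  0.016]
219 202 [148 147 131] [ 0.463 -0.063  0.008]
219 204 [111 117 101] [ 0.463 -0.061  0.   ]
219 206 [ 92 100  85] [ 0.46  -0.067  0.   ]
219 208 [172 174 154] [ 0.451 -0.086  0.015]
219 210 [123 128 112] [ 0.449 -0.089  0.011]
219 212 [83 90 77] [ 0.452 -0.082 -0.002]
222 186 [58 59 54] [ 0.407 -0.209  0.191]
222 188 [59 61 58] [ 0.415 -0.192  0.17 ]
222 190 [60 61 58] [ 0.414 -0.193  0.167]
222 192 [59 61 57] [ 0.414 -0.191  0.161]
222 194 [62 63 60] [ 0.414 -0.191  0.157]
222 196 [66 66 62] [ 0.414 -0.191  0.151]
222 198 [247 247 246] [ 0.471 -0.064  0.017]
222 200 [247 247 246] [ 0.467 -0.07   0.017]
222 202 [219 217 196] [ 0.465 -0.074  0.015]
222 204 [219 217 198] [ 0.462 -0.079  0.015]
222 206 [222 220 202] [ 0.459 -0.086  0.017]
222 208 [230 229 215] [ 0.456 -0.09   0.015]
222 210 [199 197 176] [ 0.456 -0.091  0.01 ]
222 212 [187 186 166] [ 0.454 -0.094  0.008]
```

Request:
{"method": "servo_tool", "body": {
  "moves": [
    [[0,0,8.4],[0,0,0],35],
    [[0,0,0],[0.01,0.007,0],35],
    [[0,0,0],[0,0,0.04],35],
    [[0,0,0],[0,0,0.04],35],
    [[0,0,0],[0,0,0.02],35],
    [[0,0,0],[0,0,0.01],35],
    [[0,0,0],[0,0,0],35],
    [[0,0,0],[0,0,0],35]
  ]
}}

```text
time: 9.7
ee_pos: [0.4087, -0.1681, 0.0051]
tcp_rot: [-180.0, 0.1, 159.5]
wrist_force: [0.5, -0.5, 0.4]
opening: 0.0297
grasp_force: 0.0
```

```bash
cat >> h.py <<'E'
def hand(r=.05):
    K,R,t=cal('side');v,u=np.mgrid[0:384,0:512];o=get_obs();e=np.array(o['ee_pos'])
    p,d=camera('side');W=(np.stack([(u-K[0,2])/K[0,0]*d,(v-K[1,2])/K[1,1]*d,d],-1)-t)@R
    dark=(p.max(-1).astype(int)-p.min(-1)<14)
    print('ee',e.round(4),'rot',np.round(o['tcp_rot'],1),'F',np.round(o['wrist_force'],1),'t',round(o['time'],2))
    for du in range(-15,16,2):
        X=K@(R@e+t);c=int(round(X[0]/X[2]))+du
        k=dark[:,c]&(d[:,c]>0)&(np.abs(W[:,c,:2]-e[:2]).max(-1)<r)&(W[:,c,2]>.004)
        if k.any(): r0=np.where(k)[0].max();print(c,r0,W[r0,c].round(3))
    return p
E
python3 - <<'E'
from h import *
p=hand()
cv2.imwrite('pics/s3.png',cv2.resize(p[150:290,160:310],None,fx=5,fy=4.2,interpolation=2)[:,:,::-1])
meas(.46,-.18,.062,'side')
E
```

```text
ee [ 0.4087 -0.1681  0.0051] rot [-1.800e+02  1.000e-01  1.595e+02] F [ 0.5 -0.5  0.4] t 9.7
205 207 [ 0.383 -0.181  0.133]
207 212 [ 0.385 -0.183  0.12 ]
209 221 [ 0.385 -0.186  0.1  ]
211 227 [ 0.388 -0.186  0.082]
213 234 [ 0.38  -0.212  0.092]
215 242 [ 0.391 -0.187  0.039]
217 242 [ 0.396 -0.186  0.035]
219 241 [ 0.397 -0.193  0.044]
221 241 [ 0.401 -0.195  0.044]
223 241 [ 0.406 -0.192  0.037]
225 240 [ 0.41  -0.193  0.038]
227 225 [ 0.446 -0.131  0.004]
229 235 [ 0.435 -0.159  0.005]
231 243 [ 0.426 -0.186  0.013]
233 253 [ 0.416 -0.211  0.014]
235 253 [ 0.42  -0.212  0.013]
727 ((458.8145751953125, -181.89544677734375), (90.59619140625, 60.27740478515625), 69.62825012207031)
```

View pics/s3.png

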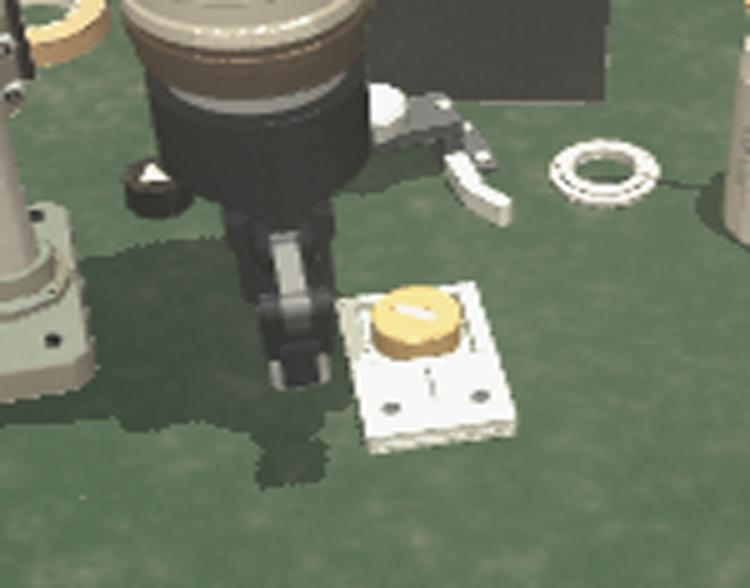

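Request:
{"method": "servo_tool", "body": {
  "moves": [
    [[0,0,0],[0,0,0.008],35],
    [[0,0,0],[0,0,0.008],35],
    [[0,0,0],[0,0,0.002],35],
    [[0,0,0],[0,0,0],35]
  ]
}}

```text
time: 10.2
ee_pos: [0.4077, -0.1679, -0.0147]
tcp_rot: [180.0, -0.1, 159.5]
wrist_force: [-0.5, -0.1, 0.3]
opening: 0.0302
grasp_force: 0.0
```

```bash
python3 - <<'E'
from h import *
p=hand()
E
```

```text
ee [ 0.4077 -0.1679 -0.0147] rot [ 1.800e+02 -1.000e-01  1.595e+02] F [-0.5 -0.1  0.3] t 10.2
205 211 [ 0.384 -0.176  0.117]
207 217 [ 0.384 -0.181  0.106]
209 228 [ 0.384 -0.186  0.082]
211 229 [ 0.387 -0.187  0.078]
213 241 [ 0.381 -0.205  0.066]
215 248 [ 0.391 -0.185  0.019]
217 248 [ 0.391 -0.194  0.028]
219 248 [ 0.396 -0.192  0.023]
221 248 [ 0.4   -0.193  0.022]
223 248 [ 0.405 -0.19   0.015]
225 247 [ 0.41  -0.19   0.015]
227 225 [ 0.446 -0.131  0.005]
229 201 [ 0.42  -0.204  0.147]
231 243 [ 0.425 -0.187  0.015]
233 253 [ 0.416 -0.212  0.015]
235 253 [ 0.419 -0.215  0.016]
```

Request:
{"method": "servo_tool", "body": {
  "moves": [
    [[0,0,0],[0,0,0.003],35],
    [[0,0,0],[0,0,0.003],35],
    [[0,0,0],[0,0,0.002],35],
    [[0,0,0],[0,0,0],35]
  ]
}}

```text
time: 10.65
ee_pos: [0.408, -0.168, -0.0224]
tcp_rot: [-180.0, -0.0, 159.5]
wrist_force: [0.2, 0.2, 0.2]
opening: 0.0302
grasp_force: 0.0
```

Request:
{"method": "servo_tool", "body": {
  "moves": [
    [[0,0,0],[0,0,0.001],35],
    [[0,0,0],[0,0,0.001],35],
    [[0,0,0],[0,0,0],35]
  ]
}}

```text
time: 10.95
ee_pos: [0.4081, -0.1681, -0.0241]
tcp_rot: [-180.0, -0.0, 159.5]
wrist_force: [-0.1, -0.1, 0.1]
opening: 0.0303
grasp_force: 0.0
```

```bash
python3 - <<'E'
from h import *
p=hand()
E
```

```text
ee [ 0.4081 -0.1681 -0.0241] rot [-180.    -0.   159.5] F [-0.1 -0.1  0.1] t 10.95
205 210 [ 0.378 -0.193  0.137]
207 220 [ 0.383 -0.182  0.099]
209 228 [ 0.384 -0.185  0.08 ]
211 232 [ 0.386 -0.187  0.071]
213 243 [ 0.381 -0.203  0.059]
215 250 [ 0.39  -0.185  0.014]
217 251 [ 0.393 -0.188  0.011]
219 251 [ 0.394 -0.195  0.018]
221 251 [ 0.399 -0.193  0.012]
223 251 [ 0.404 -0.191  0.007]
225 250 [ 0.408 -0.192  0.009]
227 244 [ 0.403 -0.216  0.055]
229 205 [ 0.419 -0.204  0.138]
231 242 [ 0.427 -0.183  0.012]
233 253 [ 0.416 -0.211  0.013]
235 253 [ 0.42  -0.213  0.013]
```

Request:
{"method": "servo_tool", "body": {
  "moves": [
    [[0,0,0],[0,0,0.0015],35],
    [[0,0,0],[-0.003,0,0],35],
    [[0,0,0],[-0.003,0,0],35],
    [[0,0,0],[-0.002,0,0],35],
    [[0,0,0],[-0.002,0,0],35],
    [[0,0,0],[-0.0015,0,0],35],
    [[0,0,0],[-0.001,0,0],35],
    [[0,0,0],[0,0,0],35]
  ]
}}

```text
time: 11.8
ee_pos: [0.4194, -0.1723, -0.0256]
tcp_rot: [-180.0, -0.1, 159.5]
wrist_force: [-3.5, 1.1, 3.7]
opening: 0.03
grasp_force: 2.3
```

Request:
{"method": "servo_tool", "body": {
  "moves": [
    [[0,0,-0.7],[-0.0019,-0.0004,0],35],
    [[0,0,-0.7],[-0.0019,-0.0004,0],35],
    [[0,0,-0.7],[-0.0019,-0.0004,0],35],
    [[0,0,-0.7],[-0.0019,-0.0004,0],35],
    [[0,0,-0.7],[-0.0019,-0.0004,0],35],
    [[0,0,-0.7],[-0.0019,-0.0004,0],35],
    [[0,0,0],[0,0,0],35]
  ]
}}

```text
time: 12.5
ee_pos: [0.4303, -0.1786, -0.0256]
tcp_rot: [-180.0, 0.0, 163.7]
wrist_force: [-1.6, -1.0, -0.7]
opening: 0.0296
grasp_force: 0.4
```

```bash
python3 - <<'E'
from h import *
print(get_obs()['wrist_force']);meas(.468,-.18,.06,'side')
E
```

```text
[-1.64448339 -1.00135576 -0.74278122]
611 ((480.86376953125, -199.54742431640625), (105.30523681640625, 61.01396560668945), 35.97343063354492)
```

Request:
{"method": "servo_tool", "body": {
  "moves": [
    [[0,0,-0.7],[-0.0019,-0.0004,0],35],
    [[0,0,-0.7],[-0.0019,-0.0004,0],35],
    [[0,0,-0.7],[-0.0019,-0.0004,0],35],
    [[0,0,-0.7],[-0.0019,-0.0004,0],35],
    [[0,0,-0.7],[-0.0019,-0.0004,0],35],
    [[0,0,-0.7],[-0.0019,-0.0004,0],35],
    [[0,0,0],[0,0,0],35]
  ]
}}

```text
time: 13.25
ee_pos: [0.4408, -0.1838, -0.0256]
tcp_rot: [-180.0, 0.0, 167.9]
wrist_force: [-1.3, -0.8, -0.6]
opening: 0.0298
grasp_force: 0.3
```

Request:
{"method": "servo_tool", "body": {
  "moves": [
    [[0,0,0],[0.004,0,0],35],
    [[0,0,0],[0.01,0,0],35],
    [[0,0,0],[0.01,0,0],35],
    [[0,0,0],[0,0,-0.03],35],
    [[0,0,0],[0,0,-0.04],35],
    [[0,0,0],[0,0,-0.04],35],
    [[0,0,0],[0,0,0],35]
  ]
}}

```text
time: 13.95
ee_pos: [0.4186, -0.1794, 0.0899]
tcp_rot: [-179.9, 0.5, 167.8]
wrist_force: [0.0, 0.9, -0.6]
opening: 0.0301
grasp_force: 0.0
```

```bash
python3 - <<'E'
from h import *
print(get_obs()['ee_pos'],get_obs()['tcp_rot']);meas(.48,-.185,.062,'side')
E
```

```text
[ 0.41860666 -0.17943034  0.08994464] [-179.91019046    0.46654359  167.84359339]
727 ((481.8919372558594, -187.00152587890625), (92.42410278320312, 60.406192779541016), 78.28933715820312)
```

Request:
{"method": "servo_tool", "body": {
  "moves": [
    [[0,0,0],[-0.022,-0.0205,0],35],
    [[0,0,0],[-0.022,-0.0205,0],35],
    [[0,0,0],[-0.022,-0.0205,0],35],
    [[0,0,8],[0,0,0],35],
    [[0,0,8],[0,0,0],35],
    [[0,0,8],[0,0,0],35],
    [[0,0,8],[0,0,0],35],
    [[0,0,8],[0,0,0],35],
    [[0,0,8],[0,0,0],35],
    [[0,0,8],[0,0,0],35],
    [[0,0,8],[0,0,0],35]
  ]
}}

```text
time: 15.1
ee_pos: [0.4674, -0.2521, 0.0831]
tcp_rot: [-179.9, -0.1, 103.5]
wrist_force: [-0.5, 0.8, -0.6]
opening: 0.03
grasp_force: 0.0
```

Request:
{"method": "servo_tool", "body": {
  "moves": [
    [[0,0,8],[0,0,0],35],
    [[0,0,8],[0,0,0],35],
    [[0,0,8],[0,0,0],35],
    [[0,0,1.7],[0,0,0],35],
    [[0,0,0],[0,0,0.03],35],
    [[0,0,0],[0,0,0.03],35],
    [[0,0,0],[0,0,0],35],
    [[0,0,0],[0,0,0],35]
  ]
}}

```text
time: 15.9
ee_pos: [0.4678, -0.2522, 0.0244]
tcp_rot: [-179.9, -0.0, 78.2]
wrist_force: [0.6, 0.1, 0.5]
opening: 0.0297
grasp_force: 0.0
```

```bash
python3 - <<'E'
from h import *
p=hand()
cv2.imwrite('pics/s4.png',cv2.resize(p[150:310,160:310],None,fx=5,fy=3.7,interpolation=2)[:,:,::-1])
E
```

```text
ee [ 0.4678 -0.2522  0.0244] rot [-179.9   -0.    78.2] F [0.6 0.1 0.5] t 15.9
252 246 [ 0.457 -0.216  0.014]
254 246 [ 0.46  -0.219  0.015]
256 246 [ 0.444 -0.253  0.061]
258 248 [ 0.445 -0.258  0.059]
260 248 [ 0.448 -0.261  0.06 ]
262 227 [ 0.449 -0.266  0.12 ]
264 224 [ 0.453 -0.266  0.126]
266 220 [ 0.46  -0.262  0.128]
268 241 [ 0.49  -0.222  0.015]
270 240 [ 0.495 -0.222  0.015]
272 218 [ 0.472 -0.263  0.127]
274 240 [ 0.503 -0.225  0.012]
276 243 [ 0.481 -0.264  0.056]
278 243 [ 0.483 -0.267  0.057]
280 239 [ 0.49  -0.263  0.061]
282 238 [ 0.493 -0.265  0.064]
```

View pics/s4.png

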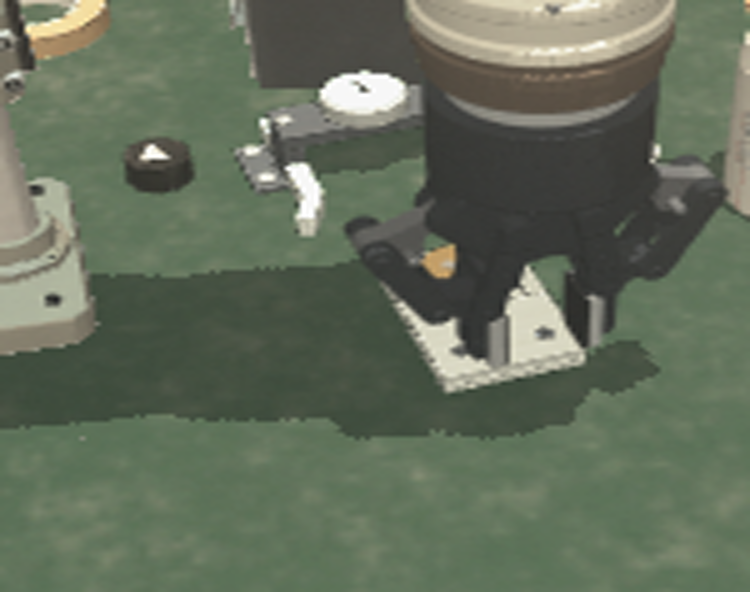

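Request:
{"method": "servo_tool", "body": {
  "moves": [
    [[0,0,0],[0,0,0.02],35],
    [[0,0,0],[0,0,0.02],35],
    [[0,0,0],[0,0,0.006],35],
    [[0,0,0],[0,0,0.003],35],
    [[0,0,0],[0,0,0],35],
    [[0,0,0],[0.004,0,0],35],
    [[0,0,0],[0.003,0,0],35],
    [[0,0,0],[0.002,0,0],35],
    [[0,0,0],[0.0015,0,0],35],
    [[0,0,0],[0.0015,0,0],35],
    [[0,0,0],[0.001,0,0],35],
    [[0,0,0],[0.001,0,0],35]
  ]
}}

```text
time: 17.15
ee_pos: [0.4714, -0.2391, -0.0244]
tcp_rot: [180.0, 0.0, 78.1]
wrist_force: [-1.3, -2.3, 0.9]
opening: 0.0301
grasp_force: 1.4
```

Request:
{"method": "servo_tool", "body": {
  "moves": [
    [[0,0,0],[0.001,-0.0001,0],35],
    [[0,0,0],[0.0015,-0.0001,0],35],
    [[0,0,0],[0.002,-0.0002,0],35],
    [[0,0,0],[0.003,-0.0002,0],35],
    [[0,0,0],[0.0035,-0.0002,0],35],
    [[0,0,0],[0.0035,-0.0002,0],35],
    [[0,0,0],[0.0035,-0.0002,0],35],
    [[0,0,0],[0.0035,-0.0001,0],35],
    [[0,0,0],[0.0035,-0.0001,0],35],
    [[0,0,0],[0.003,0,0],35],
    [[0,0,0],[0.002,0,0],35],
    [[0,0,0],[0.001,0,0],35]
  ]
}}

```text
time: 18.35
ee_pos: [0.4764, -0.2081, -0.0245]
tcp_rot: [180.0, 0.0, 78.2]
wrist_force: [-1.0, -4.9, 3.0]
opening: 0.0298
grasp_force: 2.2
```

```bash
python3 - <<'E'
from h import *
o=get_obs();print(o['ee_pos'],o['wrist_force'])
p,d=camera('side');cv2.imwrite('pics/s5.png',cv2.resize(p[150:310,160:310],None,fx=5,fy=3.7,interpolation=2)[:,:,::-1])
E
```

```text
[ 0.47639125 -0.20806925 -0.0244956 ] [-0.98430512 -4.85245784  3.02499089]
```

View pics/s5.png

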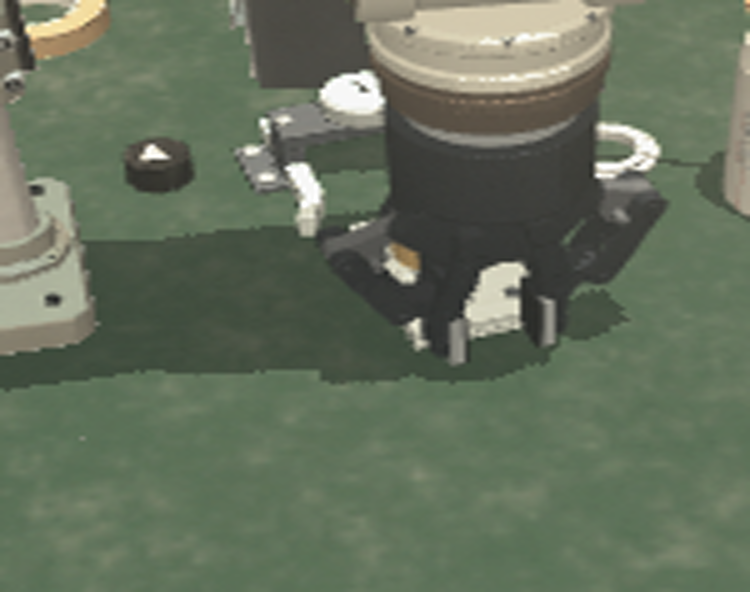

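Request:
{"method": "servo_tool", "body": {
  "moves": [
    [[0,0,0],[0.001,0,0],35],
    [[0,0,0],[0.002,0,0],35],
    [[0,0,0],[0.002,0,0],35],
    [[0,0,0],[0.002,0,0],35],
    [[0,0,0],[0.002,0,0],35],
    [[0,0,0],[0.002,0,0],35],
    [[0,0,0],[0.002,0,0],35],
    [[0,0,0],[0.002,0,0],35]
  ]
}}

```text
time: 19.2
ee_pos: [0.4794, -0.1934, -0.0245]
tcp_rot: [180.0, 0.0, 78.2]
wrist_force: [-0.9, -4.3, 3.8]
opening: 0.0302
grasp_force: 2.4
```

Request:
{"method": "servo_tool", "body": {
  "moves": [
    [[0,0,0],[0.002,0,0],35],
    [[0,0,0],[0.002,0,0],35],
    [[0,0,0],[0.002,0,0],35],
    [[0,0,0],[0.002,0,0],35],
    [[0,0,0],[0.002,0,0],35],
    [[0,0,0],[0.002,0,0],35]
  ]
}}

```text
time: 19.8
ee_pos: [0.4819, -0.1817, -0.0245]
tcp_rot: [180.0, 0.0, 78.2]
wrist_force: [-0.8, -4.8, 4.0]
opening: 0.0298
grasp_force: 2.5
```

Request:
{"method": "servo_tool", "body": {
  "moves": [
    [[0,0,0],[0.002,0,0],35],
    [[0,0,0],[0.002,0,0],35],
    [[0,0,0],[0.002,0,0],35],
    [[0,0,0],[0.002,0,0],35],
    [[0,0,0],[0.002,0,0],35],
    [[0,0,0],[0.002,0,0],35]
  ]
}}

```text
time: 20.4
ee_pos: [0.4843, -0.1699, -0.0246]
tcp_rot: [-180.0, 0.0, 78.2]
wrist_force: [-1.7, -6.0, 3.9]
opening: 0.0301
grasp_force: 2.5
```

Request:
{"method": "servo_tool", "body": {
  "moves": [
    [[0,0,0],[0.002,0,0],35],
    [[0,0,0],[0.002,0,0],35],
    [[0,0,0],[0.002,0,0],35],
    [[0,0,0],[0.002,0,0],35],
    [[0,0,0],[0.002,0,0],35],
    [[0,0,0],[0.002,0,0],35]
  ]
}}

```text
time: 21.0
ee_pos: [0.4868, -0.1582, -0.0245]
tcp_rot: [-180.0, 0.0, 78.2]
wrist_force: [-1.1, -5.0, 4.2]
opening: 0.0299
grasp_force: 2.6
```

Request:
{"method": "servo_tool", "body": {
  "moves": [
    [[0,0,0],[0.002,0,0],35],
    [[0,0,0],[0.002,0,0],35],
    [[0,0,0],[0.002,0,0],35],
    [[0,0,0],[0.002,0,0],35],
    [[0,0,0],[0.002,0,0],35],
    [[0,0,0],[0.002,0,0],35]
  ]
}}

```text
time: 21.6
ee_pos: [0.4892, -0.1464, -0.0245]
tcp_rot: [-180.0, 0.0, 78.2]
wrist_force: [-0.4, -4.6, 4.5]
opening: 0.0299
grasp_force: 2.6
```

Request:
{"method": "servo_tool", "body": {
  "moves": [
    [[0,0,0],[0.002,0,0],35],
    [[0,0,0],[0.002,0,0],35],
    [[0,0,0],[0.002,0,0],35],
    [[0,0,0],[0.002,0,0],35],
    [[0,0,0],[0.002,0,0],35],
    [[0,0,0],[0.002,0,0],35]
  ]
}}

```text
time: 22.2
ee_pos: [0.4916, -0.1347, -0.0246]
tcp_rot: [-180.0, 0.0, 78.2]
wrist_force: [-2.5, -4.7, 4.7]
opening: 0.0296
grasp_force: 2.6
```

Request:
{"method": "servo_tool", "body": {
  "moves": [
    [[0,0,0],[0.0015,0,0],35],
    [[0,0,0],[0.0015,0,0],35],
    [[0,0,0],[0.0015,0,0],35],
    [[0,0,0],[0.0015,0,0],35],
    [[0,0,0],[0.0015,0,0],35],
    [[0,0,0],[0.0015,0,0],35],
    [[0,0,0],[0.0015,0,0],35],
    [[0,0,0],[0.0015,0,0],35]
  ]
}}

```text
time: 23.0
ee_pos: [0.4941, -0.123, -0.0246]
tcp_rot: [-180.0, 0.0, 78.2]
wrist_force: [-0.5, -5.1, 4.5]
opening: 0.0297
grasp_force: 2.6
```

Request:
{"method": "servo_tool", "body": {
  "moves": [
    [[0,0,0],[0.001,0,0],35],
    [[0,0,0],[0.001,0,0],35],
    [[0,0,0],[0.001,0,0],35],
    [[0,0,0],[0.001,0,0],35]
  ]
}}

```text
time: 23.4
ee_pos: [0.4949, -0.1191, -0.0246]
tcp_rot: [-180.0, 0.0, 78.2]
wrist_force: [-1.1, -5.4, 4.8]
opening: 0.0298
grasp_force: 2.6
```

~5 mm left by estimate; small steps now, watching the force.

Request:
{"method": "servo_tool", "body": {
  "moves": [
    [[0,0,0],[0.0005,0,0],35],
    [[0,0,0],[0.0005,0,0],35],
    [[0,0,0],[0.0005,0,0],35],
    [[0,0,0],[0.0005,0,0],35]
  ]
}}

```text
time: 23.8
ee_pos: [0.4953, -0.1171, -0.0246]
tcp_rot: [-180.0, 0.0, 78.2]
wrist_force: [-1.0, -4.8, 4.7]
opening: 0.0301
grasp_force: 2.7
```

Request:
{"method": "servo_tool", "body": {
  "moves": [
    [[0,0,0],[0.0005,0,0],35],
    [[0,0,0],[0.0005,0,0],35]
  ]
}}

```text
time: 24.0
ee_pos: [0.4955, -0.1162, -0.0246]
tcp_rot: [-180.0, 0.0, 78.2]
wrist_force: [-1.1, -6.9, 3.5]
opening: 0.0304
grasp_force: 2.7
```

Request:
{"method": "servo_tool", "body": {
  "moves": [
    [[0,0,0],[0.0005,0,0],35],
    [[0,0,0],[0.0005,0,0],35]
  ]
}}

```text
time: 24.2
ee_pos: [0.4957, -0.1154, -0.0245]
tcp_rot: [-180.0, 0.0, 78.1]
wrist_force: [-1.7, -8.7, 4.1]
opening: 0.03
grasp_force: 4.2
```

Request:
{"method": "servo_tool", "body": {
  "moves": [
    [[0,0,0],[0.0004,0,0],35],
    [[0,0,0],[0,0,0],35]
  ]
}}

```text
time: 24.4
ee_pos: [0.4956, -0.1154, -0.0245]
tcp_rot: [-180.0, 0.1, 78.1]
wrist_force: [-2.3, -8.9, 5.2]
opening: 0.0298
grasp_force: 4.4
```

Request:
{"method": "servo_tool", "body": {
  "moves": [
    [[0,0,0],[0.0004,0,0],35],
    [[0,0,0],[0,0,0],35]
  ]
}}

```text
time: 24.6
ee_pos: [0.4957, -0.1154, -0.0245]
tcp_rot: [-180.0, 0.1, 78.1]
wrist_force: [-2.9, -10.5, 3.6]
opening: 0.0296
grasp_force: 5.5
```

Request:
{"method": "servo_tool", "body": {
  "moves": [
    [[0,0,0],[-0.002,0,0],35],
    [[0,0,0],[-0.004,0,0],35],
    [[0,0,0],[-0.015,0,0],35],
    [[0,0,0],[-0.03,0,0],35],
    [[0,0,0],[-0.03,0,0],35],
    [[0,0,0],[-0.03,0,-0.02],35],
    [[0,0,0],[-0.03,0,-0.04],35],
    [[0,0,0],[-0.03,0,-0.04],35],
    [[0,0,0],[-0.03,0,-0.04],35],
    [[0,0,0],[0,0,0],35]
  ]
}}

```text
time: 25.6
ee_pos: [0.4555, -0.3158, 0.121]
tcp_rot: [179.6, 0.2, 78.0]
wrist_force: [-0.3, 0.5, -0.3]
opening: 0.0298
grasp_force: 0.0
```

```bash
python3 - <<'E'
from h import *
print(get_obs()['ee_pos'],get_obs()['time'])
for c in ['top','side']:
    p,d=camera(c);K,R,t=cal(c)
    if c=='top': cv2.imwrite('pics/o9.png',ortho(p,'top',0.015,0.40,0.63,-0.16,0.03,3000)[:,:,::-1])
    for n in ['carrier','mount','carrier_pocket','gauge','gauge_stop','bystander_ring','bystander_mount']:
        for r in mark_of(n,c)[:1]: print(c,n,round(r['score'],2),np.round(R.T@(np.array(r['xyz'])-t),4))
E
```

```text
[ 0.4554781  -0.31583423  0.12098723] 25.6
top carrier 0.9 [ 0.5098 -0.0619 -0.0007]
top mount 0.47 [ 0.5096 -0.0425  0.0092]
top carrier_pocket 0.96 [ 0.5129 -0.04    0.0064]
top gauge 0.69 [ 0.5094 -0.041  -0.0032]
top gauge_stop 0.66 [ 0.5206 -0.0094  0.0064]
top bystander_ring 0.71 [ 6.002e-01 -9.940e-02 -5.000e-04]
top bystander_mount 0.65 [ 0.4209 -0.0089 -0.0018]
side carrier 0.89 [ 0.5062 -0.0625 -0.004 ]
side mount 0.6 [ 0.5123 -0.0399  0.0042]
side carrier_pocket 0.77 [ 0.5079 -0.0425  0.0052]
side gauge 0.76 [ 0.5098 -0.0399  0.0011]
side gauge_stop 0.81 [ 0.517  -0.0151  0.0056]
side bystander_mount 0.61 [ 0.5111 -0.0413 -0.0013]
```

View pics/o9.png

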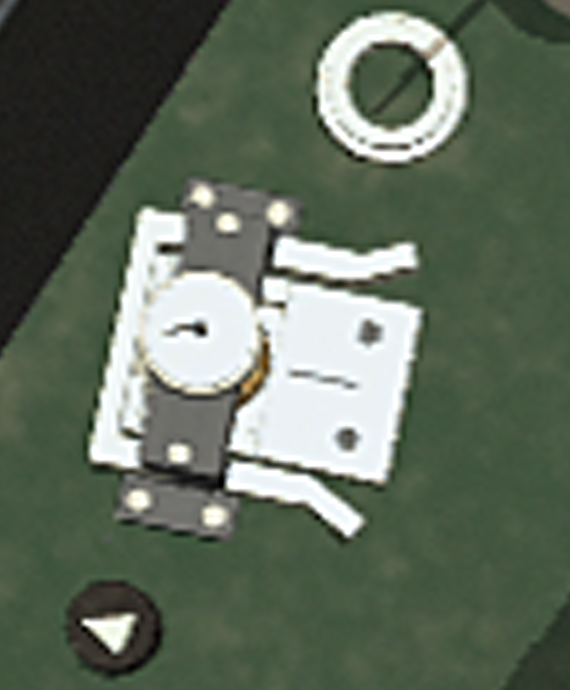

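The rear edge sits at about (405,395), roughly 66 mm before the bridge centre, so the carrier is straight and against the stop. The ring and the black mount haven't moved, and the hand is clear.

```bash
python3 -c "
from workcell import *
print(job_done())"
```

```text
the job is handed in; nothing more can be done
None
```

The carrier was pushed straight into the channel and stalled firmly against the stop, its mount under the bridge, the bystanders in place and the hand clear; the job is handed in, but no verdict came back.

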